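Reset the tripped heat-lamp box with a pen and switch it on

TASK

The overload cut-out of the heat lamps has tripped. Push its recessed red reset button fully in with the pen (not with the gripper's fingers) and let it spring back, then switch the lamps on by pressing in the upper half of the rocker switch below it. Finally drop the pen into the steel label tray, and leave the things standing around where they are.

Things in the scene. Friction and masses are not known exactly. Their poses are not given: they have to be found in the camera images.
- pen: Red labelling pen, 145 mm long, 11 mm wide, 9 mm high, 20 g, lying on the worktable. Origin: on its underside, at mid-length. Its y axis runs along the pen towards the pointed writing tip; z is up as it lies. Both ends are tapered to 5 mm or less and fit the button's collar; either end may be used.
- pen_tip (a point): The pointed writing end of the pen (72.5 mm along the pen's +y).
- pen_butt (a point): The blunt end of the pen (72.5 mm along the pen's -y).
- lamp_control: Grey heat-lamp control box, 90 deep x 160 wide x 130 mm high, fixed. Origin: on the table under the box; x level, into the box, square to its front (at x = -41 mm); y to the left seen from the robot. On the front: rocker switch (y -35, z 50 mm), dimmer knob (y +30, z 50, 42 mm across, 21 mm out, fixed) and, above the rocker, the cut-out's collar (y -35, z 95).
- reset_mouth (a point): Centre of the mouth of the black collar round the reset button: collar 23 mm outside, 17 mm inside, standing 14 mm out of the box's front, its axis along the box's x. The point's axes are the box's axes. The button's face lies 6 mm inside this mouth at rest and 10 mm inside when fully pressed.
- reset_button: The red reset button, 13.6 mm across, recessed in the collar. Origin: centre of its face. It slides 4 mm along the box's +x against a spring (2 N at the start, 5 N fully in) and springs back when let go.
- lamp_control_rocker (a joint): The rocker switch, 22 mm wide and 24 mm high, pivoting about a level axis at its middle: 0 = off (lower half in), 0.279 rad = on (upper half in, stop). It stays where it is left and takes about 2 N at its upper edge.
- rocker_upper (a point): Point on the face of the rocker's upper half, 8 mm above its pivot: press here along the box's +x to switch on (it goes in about 2 mm).
- tray: Shallow steel label tray, 162 (x) x 265 (y) x 40 mm high, open at the top, walls and floor 3 mm, 0.5 kg, standing loose on the table. Origin: centre of its underside, z up.
- labels: White block of labels, 60 x 52 x 29 mm, that lies loose in one corner of the tray (at about x +42, y +90 mm of the tray). Origin: centre of its underside.
- ramekin: White sauce cup with red sauce, 70 mm across, 42 mm high, standing on the table to the right of the box. Origin: centre of its underside.
- tape_roll: Roll of cream masking tape, 100 mm across, 25 mm high, lying to the left of the box. Origin: centre of its underside.
- jar: Spice jar with a green label and a black cap, 45 mm across, 105 mm high, beyond the tray. Origin: centre of its underside.

How it is judged:
On the way, in this order (a step that is already met when the one before it is completed fails the run):
1. the pen pushes the reset button at least 3 of its 4 mm in, with the rocker still off (x of reset_button in the frame of reset_mouth above 0.009 m and contact force between pen and reset_button above 1 N and value of joint lamp_control_rocker below 0.12 rad), for 0.1 s.
2. the button has sprung back and the rocker is switched on (x of reset_button in the frame of reset_mouth below 0.007 m and value of joint lamp_control_rocker above 0.2 rad), for 0.1 s.
At the end, for the whole second after the job is handed in: The pen rests in the upright tray, both ends inside the walls and below 42 mm; the reset button is back out (within 1 mm); the rocker is on (over 0.2 rad); the ramekin, tape and jar are within 30 mm of where they were (all of step 2 and x of pen_tip in the frame of tray between -0.081 and 0.081 m and y of pen_tip in the frame of tray between -0.1325 and 0.1325 m and x of pen_butt in the frame of tray between -0.081 and 0.081 m and y of pen_butt in the frame of tray between -0.1325 and 0.1325 m and z of each of pen_tip, pen_butt in the frame of tray below 0.042 m and linear speed of pen below 0.02 m/s and angle between tray's own z axis and vertical below 0.1 rad and distance of each of ramekin, tape_roll, jar from where it was at the start of the episode below 0.03 m); the robot touches nothing.
It fails at once if a finger presses the reset button (contact force between the fingers and reset_button above 0.5 N).
It fails at once if a bystander is knocked away or over (distance of any of ramekin, tape_roll, jar from where it was at the start of the episode above 0.03 m or angle between any of ramekin, jar's own z axis and vertical above 0.5 rad).
It also fails if it takes over 70 s, if anything falls off the work surface, if the arm or the gripper's body presses on something with over 40 N, if the wrist force passes 120 N, or if a joint passes its speed limit or range.

ROBOT

A 7-joint arm with a two-finger parallel gripper is mounted at the origin on a cart in front of the work surface, level with it; the furniture and walls round the work are solid. World frame = base frame: x ahead of the robot, y to its left, z up, the work surface at z = 0. Lengths are in m, angles in rad, forces in N, time in s.
With the tool pointing down it reaches from about 0.4 to 0.925 m from the base axis. Payload 5.6 kg.
Tool frame: the origin (TCP) lies midway between the tips of the shut fingers; the grasp point (between the pads) lies robot.grip_depth behind it (robot.grip_depth is the distance from the TCP to the grasp point, in m); z points along the fingers, y is the line along which they close (so a half turn about z gives the same grasp; the last joint's range is limited). The gripper opens to 85 mm and grips with 20 to 120 N. Pads are 22 mm wide; open, the fingers measure 114 mm over their backs; the gripper's body (76 mm by 85 mm) begins 54 mm behind the grasp point. The pads swing forward as they close: fully open they stand 13 mm farther back than shut.
Start: joints at [-1.363, 0.468, -0.012, 1.603, 0.006, 1.071, -0.056], TCP at [0.161, 0.63, 0.199] pointing down, gripper open.
Joint ranges: [-2.53, 2.53], [-0.31, 2.02], [-1.57, 1.55], [0.28, 2.44], [-1.29, 4.43], [0.15, 1.84], [-2.92, 2.92]. Speed limits (rad/s): [2.57, 2.57, 3.14, 3.14, 3.14, 3.14, 3.14].

INTERFACE

Orientations are given as [roll, pitch, yaw] about the fixed x, y, z axes, in that order (R = Rz(yaw) Ry(pitch) Rx(roll)).
In Python, from rig import telemetry, imaging, workorder, nets, robot gives the robot as it stands. The module is installed in compiled form; this text tells all that it offers.
- The arm moves only by the tool drive_tool, never from a script. Its arguments are lists of equal length, an entry for each row: "linear": the shift along the world's x, y, z in m, a list of three; "delta_rot": the turn, a rotation vector about the world's x, y, z in degrees, a list of three; "hand": the closure, from 0 (fully open) to 1 (shut). In form: {"linear": [[tx, ty, tz], ...], "delta_rot": [[ax, ay, az], ...], "hand": [hand, ...]}. A call has 1 to 5 rows; each row shifts and turns the commanded pose from where the row before left it; what a row does not reach is not made up. A row lasts 1/10 s, in which the tool goes at most 50 mm and 8.59 degrees, less where a joint would pass 70% of its speed; a pose out of reach is approached as far as the arm can. A call with a gripper value outside its range is refused whole. The fingers move at their own pace and stop on an object; "force" is the grip in N (left out, the last holds). Time passes only in rows, so rows that do not move let the fingers close. It gives the time, the measured TCP pose, the force, the opening and the grip force at its end, in the units of the state.
- telemetry.state(): the state, without advancing time (a new reading comes with each control period).
- imaging.snapshot(name): name is "scene" or "top"; returns a dict with "img" (420x560x3 uint8, red, green, blue), "K" (3x3 intrinsics, pixels), "dist_coeffs" ([k1, k2, p1, p2, k3] as OpenCV has them; the pictures are not rectified), "rvec" (rotation vector, rad) and "tvec" (3), from world to camera coordinates, as OpenCV has them. Camera axes: x right, y down, z forward; pixel columns grow to the right and rows downward; lengths in m; the calibration is good to about 2 mm. A picture is of the moment at which its call begins. There is no depth.
- workorder.job_done(): hands the job in; it is judged then, once.
Trained networks look in the newest picture that a camera, given by its name, has taken for a name from the list of things; names that differ only in an ending like _2 or _b are one class to them, and where a whole thing is asked for, a point or a joint stands for the part that bears it (a point fixed in the world has none). Each returns a list of dicts, best first, with "score" (0 to 1); they miss things now and then, are a little off and sometimes report something else, mostly with a low value. They report only what shows in the picture. A call takes as long as a camera call.
- nets.look_for(camera, thing): "box" ([centre column, centre row, width, height] in pixels, round what is visible of it).
The state is a dict: "time_s": time; "joint_pos": joint angles; "dq": joint speeds; "joint_torque": joint torques, N m; "ee_pos": TCP position; "tcp_rot": TCP orientation; "force": force on the tool from outside, world axes, zero at the start; "torque": the same for the moment, N m; "grip_width": opening from 0.0 (shut) to 1.0 (fully open); "gripper_force": force on a finger pad.
Only numpy, scipy, OpenCV 4.12 (cv2) and the standard library are available. Lean on these libraries where they do the work, as an engineer would, in place of code of your own. Each camera call takes 0.05 s, during which the arm holds its last target. There are 200 camera calls.

## Working session

There is one attempt and no reset: what is moved stays moved. The work goes in short steps, Python scripts to look and compute and a tool call to move; the robot and the scene stay as the last step left them, time stands still between calls to the robot, and variables do not carry over. Pictures are saved under pics/ and viewed, at most 10 in all, crops included, and the job is handed in when it is done.

Besides the shell and the picture viewer there is one more tool, called as a command line: name --argument value ..., lists and objects as JSON in quotes. drive_tool: Moves the arm, as the interface text tells. Its arguments: {"type":"object","properties":{"linear":{"type":"array"},"delta_rot":{"type":"array"},"hand":{"type":"array"},"force":{"type":"number"}},"required":["linear","delta_rot","hand"]}

```bash
mkdir -p pics; python3 - <<'E'
from rig import telemetry, imaging, nets, robot
import cv2
s=telemetry.state(); print(s, robot.grip_depth)
for c in ("scene","top"):
    d=imaging.snapshot(c); cv2.imwrite(f"pics/{c}0.png",d["img"][:,:,::-1])
    print(c,d["K"],d["dist_coeffs"],d["rvec"],d["tvec"])
    for t in ("pen","lamp_control","reset_button","lamp_control_rocker","tray","labels","ramekin","tape_roll","jar"):
        print(t,[(r["box"],r["score"]) for r in nets.look_for(c,t)[:2]])
E
```

```text
{'time_s': 0.0, 'joint_pos': array([-1.36298558,  0.4683984 , -0.01160991,  1.60364591,  0.00599849,
        1.0713717 , -0.05635176]), 'dq': array([ 0.00103304, -0.00095304,  0.00054916,  0.00047515, -0.00102545,
        0.00042985, -0.0004894 ]), 'joint_torque': array([-1.44136170e-04, -5.32395101e+01,  2.11953081e-02, -2.51312935e+01,
        1.14670451e-02,  7.81138544e-03, -2.52436809e-05]), 'ee_pos': array([0.16123491, 0.62904472, 0.19791538]), 'tcp_rot': array([-3.13980791e+00,  1.20088530e-04,  2.89067200e+00]), 'force': array([ 0.59238956, -0.65460667,  0.36309426]), 'torque': array([-0.04925168, -0.02487364,  0.01108165]), 'gripper_force': 0.0, 'grip_width': 0.9997815486545785} 0.0187
scene [[515.68124441   0.         274.40540396]
 [  0.         515.68124441 208.82352872]
 [  0.           0.           1.        ]] [-0.11847291  0.          0.          0.          0.        ] [ 2.23616271 -0.91725015  0.37734753] [-0.33584278  0.37973453  1.38095247]
pen [([267.9, 256.0, 40.8, 9.8], 0.58), ([316.3, 231.5, 6.4, 4.8], 0.3)]
lamp_control [([318.2, 215.8, 60.3, 68.2], 0.69)]
re
[... 267 characters left out ...]
)]
tape_roll [([282.1, 175.3, 27.5, 25.8], 0.57)]
jar [([228.2, 145.2, 16.1, 25.5], 0.89)]
top [[424.61204031   0.         273.82838668]
 [  0.         424.61204031 203.19189488]
 [  0.           0.           1.        ]] [0.02859311 0.         0.         0.         0.        ] [ 2.17184565 -2.19484719  0.06163791] [0.09726444 0.56909538 1.20403436]
pen []
lamp_control [([313.6, 175.8, 59.4, 41.9], 0.57)]
reset_button []
lamp_control_rocker [([313.5, 177.2, 65.0, 42.6], 0.25)]
tray [([173.3, 231.5, 97.4, 67.0], 0.62)]
labels [([142.8, 220.8, 18.9, 21.8], 0.81)]
ramekin [([413.8, 196.8, 24.9, 24.3], 0.74)]
tape_roll [([221.4, 145.6, 34.7, 36.3], 0.87)]
jar [([147.6, 169.1, 28.2, 16.1], 0.77)]
```

```bash
python3 - <<'E'
import cv2
a=cv2.imread("pics/scene0.png")[120:330,140:420]; cv2.imwrite("pics/s1.png",cv2.resize(a,None,fx=2.85,fy=2.85,interpolation=cv2.INTER_CUBIC))
a=cv2.imread("pics/top0.png")[100:300,110:460]; cv2.imwrite("pics/t1.png",cv2.resize(a,None,fx=2.28,fy=2.28,interpolation=cv2.INTER_CUBIC))
E
```

```text
(no output)
```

View pics/s1.png

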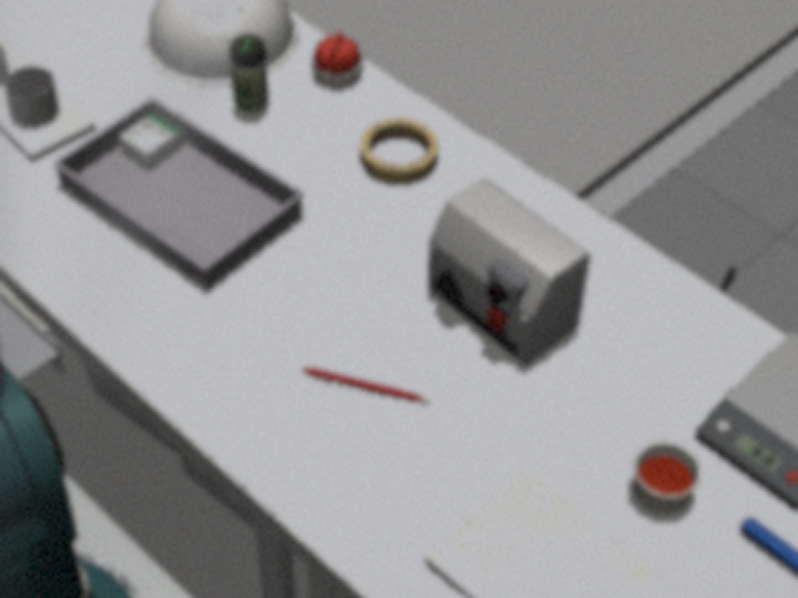

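View pics/t1.png

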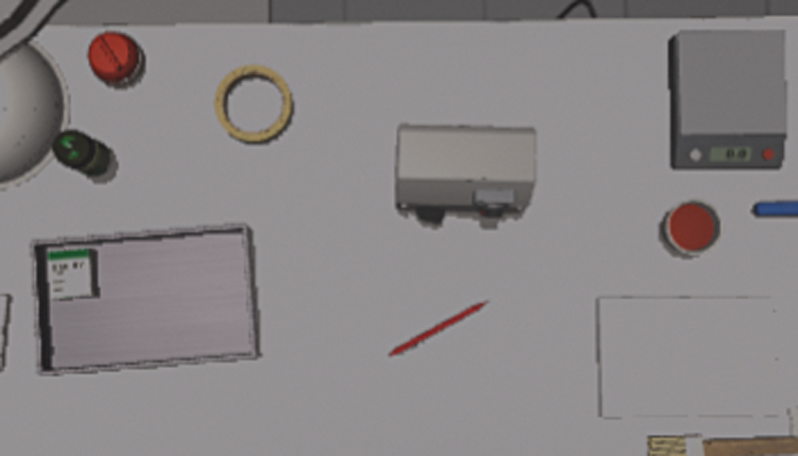

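The top view shows the pen from crop (390,353) at the blunt end to (487,302) at the pointed end. The box front faces the robot, and the tray is on the left with the labels in its far-left corner. Next I'll get exact measurements.

```bash
cat > h.py <<'E'
import numpy as np, cv2
from rig import imaging
def snap(c): return imaging.snapshot(c)
def proj(d,P): return cv2.projectPoints(np.float64(P).reshape(-1,3),np.float64(d["rvec"]),np.float64(d["tvec"]),d["K"],np.float64(d["dist_coeffs"]))[0].reshape(-1,2)
def ray(d,uv,z):
    """world points at height z seen at pixels uv"""
    n=cv2.undistortPoints(np.float64(uv).reshape(-1,1,2),d["K"],np.float64(d["dist_coeffs"])).reshape(-1,2)
    R=cv2.Rodrigues(np.float64(d["rvec"]))[0]; c=-R.T@np.ravel(d["tvec"])
    v=np.c_[n,np.ones(len(n))]@R
    return c+v*((np.broadcast_to(z,len(n))-c[2])/v[:,2])[:,None]
def redmask(img,roi):
    h=cv2.cvtColor(img,cv2.COLOR_RGB2HSV); m=((h[...,0]<10)|(h[...,0]>168))&(h[...,1]>90)
    o=np.zeros(m.shape,bool); x0,y0,x1,y1=roi; o[y0:y1,x0:x1]=m[y0:y1,x0:x1]; return o
def penends(d,roi,z):
    v,u=np.nonzero(redmask(d["img"],roi)); P=ray(d,np.c_[u,v],z)[:,:2]
    m=np.median(P,0); w=np.linalg.svd(P-m,full_matrices=False)[2][0]; w=w*np.sign(w[0]); t=(P-m)@w
    return m+w*t.max(), m+w*t.min(), m+w*(t.max()+t.min())/2, np.degrees(np.arctan2(w[1],w[0])), len(u)
E
python3 - <<'E'
from h import *
for c,roi in (("scene",(240,240,295,270)),("top",(270,220,335,265))):
    d=snap(c); print(c,*penends(d,roi,0.006))
    x0,y0,x1,y1=(280,175,355,260) if c=="scene" else (275,140,355,205)
    a=cv2.resize(d["img"][y0:y1,x0:x1,::-1],None,fx=7,fy=7,interpolation=cv2.INTER_CUBIC); cv2.imwrite(f"pics/box_{c}.png",a); print(a.shape)
d=snap("top"); uv=np.array([[33,242],[247,226],[259,356],[41,373]])/2.28+[110,100]
print("tray rim",ray(d,uv,0.04).round(3).tolist())
uv=np.array([[398,125],[536,128]])/2.28+[110,100]; print("box top back",ray(d,uv,0.13).round(4).tolist())
for n,u,z in (("ram",[413.8,196.8],.04),("tape",[221.4,145.6],.02)): print(n,ray(d,[u],z).round(3))
E
```

```text
scene [ 0.47832511 -0.04158684] [0.42332813 0.06231368] [0.45082662 0.01036342] -62.10668354407681 60
(595, 525, 3)
top [ 0.48292173 -0.04430596] [0.42092386 0.07225192] [0.4519228  0.01397298] -61.99120837758887 107
(455, 560, 3)
tray rim [[0.565, 0.514, 0.04], [0.582, 0.248, 0.04], [0.421, 0.234, 0.04], [0.403, 0.502, 0.04]]
box top back [[0.6903, 0.0606, 0.13], [0.6848, -0.0985, 0.13]]
ram [[ 0.582 -0.303  0.04 ]]
tape [[0.739 0.242 0.02 ]]
```

View pics/box_scene.png

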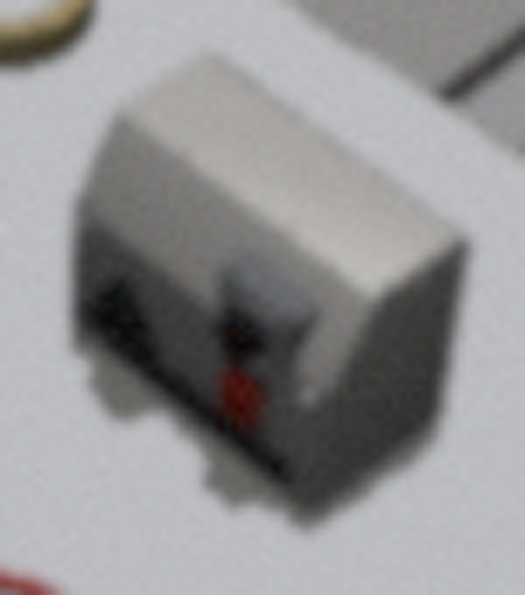

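View pics/box_top.png

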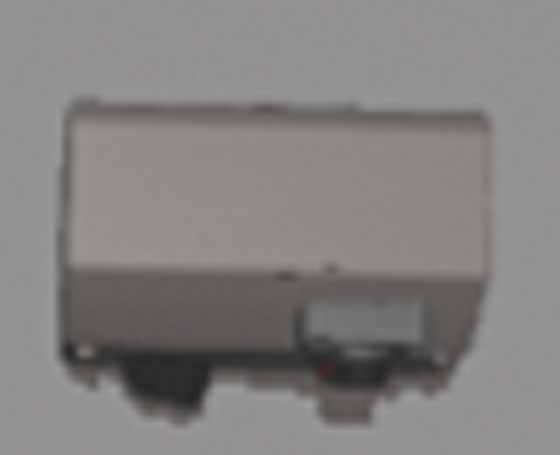

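The scene crop shows the black collar near (240,335), the red rocker below it at (240,395), and a light block above the collar. I'll overlay the box model on both views to check the box pose.

```bash
cat >> h.py <<'E'
def box2w(p,P):
    x,y,a=p; P=np.float64(P).reshape(-1,3); c,s=np.cos(a),np.sin(a)
    return np.c_[x+c*P[:,0]-s*P[:,1], y+s*P[:,0]+c*P[:,1], P[:,2]]
E
python3 - <<'E'
from h import *
p=(0.6386,-0.0173,np.radians(-2.0))
th=np.linspace(0,2*np.pi,13); C=np.c_[np.full(13,-.055),-.035+.0115*np.cos(th),.095+.0115*np.sin(th)]
F={"collar":C,"knob":np.c_[np.full(13,-.062),.030+.021*np.cos(th),.05+.021*np.sin(th)],
"rock":np.array([[-.041,-.046,.038],[-.041,-.024,.038],[-.041,-.024,.062],[-.041,-.046,.062],[-.041,-.046,.038]]),
"base":np.array([[-.041,.08,0],[-.041,-.08,0],[.049,-.08,0],[.049,-.08,.13],[.049,.08,.13]])}
ims=[]
for c,(x0,y0,x1,y1) in (("scene",(280,175,355,260)),("top",(275,140,355,205))):
    d=snap(c); a=cv2.resize(d["img"][y0:y1,x0:x1,::-1],None,fx=7 if c=="scene" else 5,fy=7 if c=="scene" else 5,interpolation=cv2.INTER_CUBIC); f=a.shape[0]/(y1-y0)
    for (k,P),col in zip(F.items(),((255,0,0),(0,255,0),(0,255,255),(255,0,255))):
        uv=((proj(d,box2w(p,P))+.5-[x0,y0])*f).round().astype(int); cv2.polylines(a,[uv.reshape(-1,1,2)],False,col,1)
    ims.append(a)
h=max(i.shape[0] for i in ims); ims=[cv2.copyMakeBorder(i,0,h-i.shape[0],0,0,0) for i in ims]
o=np.hstack(ims); s=min(1,800/o.shape[1]); print(o.shape); cv2.imwrite("pics/ov.png",cv2.resize(o,None,fx=s,fy=s))
E
```

```text
(595, 925, 3)
```

View pics/ov.png

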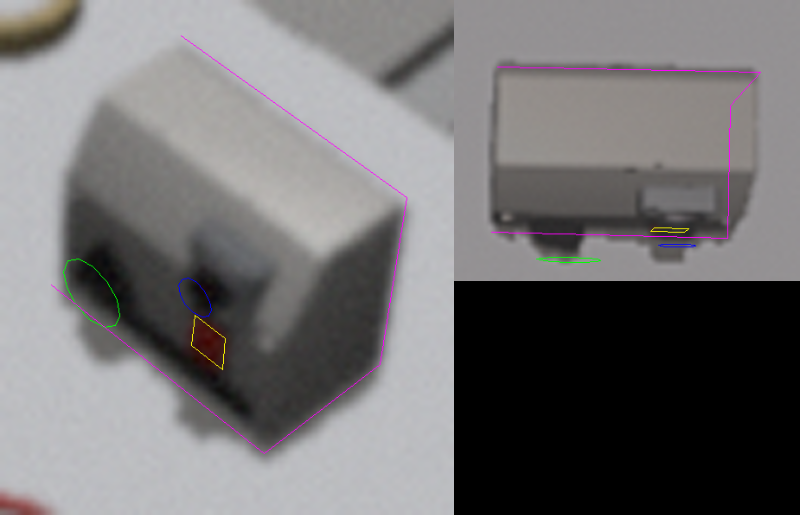

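```bash
python3 - <<'E'
from h import *
from scipy.optimize import least_squares
ds,dt=snap("scene"),snap("top")
S=[([.049,.08,.13],(205,55)),([.049,-.08,.13],(467,240)),([-.041,-.08,0],(308,525)),([.049,-.08,0],(435,425)),([-.041,.08,0],(78,345)),([-.041,-.035,.05],(240,395))]
T=[([.049,.08,.13],(72,103)),([.049,-.08,.13],(490,115)),([-.041,.08,0],(65,372)),([-.041,-.08,0],(440,385))]
def res(p,w=True):
    r=[]
    for d,L,o,k in ((ds,S,(280,175),7),(dt,T,(275,140),7)):
        uv=np.array([l[1] for l in L])/k+o-.5
        r.append(proj(d,box2w(p,[l[0] for l in L]))-uv)
    return np.vstack(r)
for sel in (range(10),range(6),range(6,10)):
    s=least_squares(lambda p:res(p)[list(sel)].ravel(),(0.6386,-0.0173,-.035),loss="soft_l1",x_scale=[.01,.01,.01])
    print(s.x.round(4),np.degrees(s.x[2]).round(2)); print(res(s.x).round(1).tolist())
R=cv2.Rodrigues(np.float64(dt["rvec"]))[0]; print(-R.T@np.ravel(dt["tvec"]))
R=cv2.Rodrigues(np.float64(ds["rvec"]))[0]; print(-R.T@np.ravel(ds["tvec"]))
E
```

```text
[ 0.6384 -0.018  -0.037 ] -2.12
[[0.7, -1.9], [0.5, -1.6], [-0.4, -0.0], [0.6, -0.3], [-2.5, -2.2], [0.2, 0.2], [-0.0, 0.6], [1.1, 0.4], [-0.5, 0.6], [0.7, 0.1]]
[ 0.6347 -0.0204 -0.0209] -1.2
[[0.0, -0.9], [0.4, -0.9], [-0.2, 0.9], [0.5, 0.3], [-2.9, -0.9], [0.2, 1.3], [0.6, 2.5], [1.7, 1.3], [0.5, 2.3], [1.7, 0.9]]
[ 0.6396 -0.0171 -0.0399] -2.29
[[0.9, -2.2], [0.5, -1.9], [-0.4, -0.4], [0.6, -0.6], [-2.4, -2.5], [0.2, -0.2], [-0.3, 0.1], [0.8, 0.0], [-0.8, 0.1], [0.3, -0.2]]
[0.48953507 0.08018312 1.23973979]
[-0.24515719 -0.70701384  1.26651008]
```

drive_tool --linear '[[0.03, -0.04, 0], [0.03, -0.05, 0], [0.03, -0.05, 0], [0.03, -0.05, 0], [0.03, -0.05, 0]]' --delta_rot '[[0, 0, -8], [0, 0, -8], [0, 0, -8], [0, 0, -8], [0, 0, -8]]' --hand '[0.3, 0.3, 0.3, 0.3, 0.3]'

```text
time_s: 1.85
ee_pos: [0.2951, 0.4165, 0.1991]
tcp_rot: [3.141, -0.0, 2.187]
force: [1.1, 0.8, 0.3]
grip_width: 0.701
gripper_force: 0.0
```

drive_tool --linear '[[0.018, -0.046, 0], [0.018, -0.046, 0], [0.018, -0.046, 0], [0.018, -0.046, 0], [0.018, -0.046, 0]]' --delta_rot '[[0, 0, -3], [0, 0, -3], [0, 0, -1.3], [0, 0, 0], [0, 0, 0]]' --hand '[0.5, 0.5, 0.5, 0.5, 0.5]'

```text
time_s: 2.35
ee_pos: [0.3848, 0.1864, 0.1993]
tcp_rot: [3.14, -0.0, 2.065]
force: [0.6, -0.4, -0.0]
grip_width: 0.499
gripper_force: 0.0
```

drive_tool --linear '[[0.018, -0.04, -0.02], [0.018, -0.04, -0.02], [0.009, -0.03, -0.02], [0, 0, -0.02], [0, 0, 0]]' --delta_rot '[[0, 0, 0], [0, 0, 0], [0, 0, 0], [0, 0, 0], [0, 0, 0]]' --hand '[0.5, 0.5, 0.5, 0.5, 0.5]'

```text
time_s: 2.85
ee_pos: [0.4277, 0.0767, 0.1172]
tcp_rot: [-3.137, -0.0, 2.063]
force: [-0.9, 0.2, -1.1]
grip_width: 0.5
gripper_force: 0.0
```

drive_tool --linear '[[0.012, -0.032, -0.02], [0.012, -0.031, -0.02], [0, 0, -0.02], [0, 0, -0.015], [0, 0, 0]]' --delta_rot '[[0, 0, 0], [0, 0, 0], [0, 0, 0], [0, 0, 0], [0, 0, 0]]' --hand '[0.5, 0.5, 0.5, 0.5, 0.5]'

```text
time_s: 3.35
ee_pos: [0.4525, 0.0159, 0.0433]
tcp_rot: [-3.139, -0.001, 2.066]
force: [0.9, -0.1, 0.2]
grip_width: 0.495
gripper_force: 0.0
```

```bash
python3 - <<'E'
from h import *
ims=[]
for c,(x0,y0,x1,y1) in (("scene",(220,200,310,290)),("top",(250,190,350,280))):
    d=snap(c); ims.append(cv2.resize(d["img"][y0:y1,x0:x1,::-1],(390,390),interpolation=cv2.INTER_CUBIC))
cv2.imwrite("pics/g1.png",np.hstack(ims))
E
```

```text
(no output)
```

View pics/g1.png

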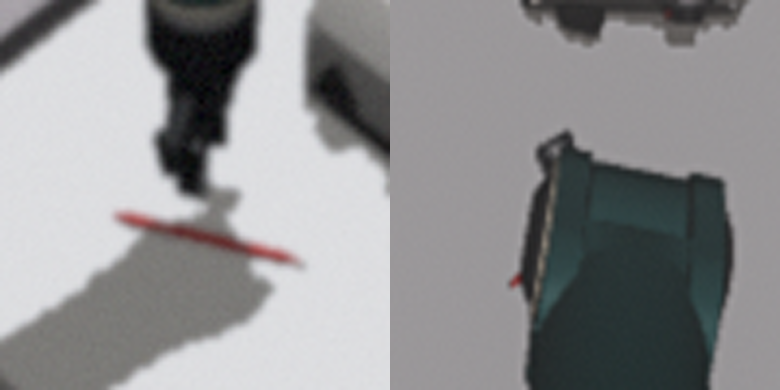

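The fingers are above the middle of the pen (about (205,238) in the left panel). Next I descend and close.

drive_tool --linear '[[0, -0.002, -0.02], [0, 0, -0.015], [0, 0, -0.005], [0, 0, 0], [0, 0, 0]]' --delta_rot '[[0, 0, 0], [0, 0, 0], [0, 0, 0], [0, 0, 0], [0, 0, 0]]' --hand '[0.5, 0.5, 0.5, 0.5, 0.6]' --force 40

```text
time_s: 3.95
ee_pos: [0.454, 0.0135, 0.0048]
tcp_rot: [3.14, 0.0, 2.066]
force: [0.4, -0.2, 0.4]
grip_width: 0.399
gripper_force: 0.0
```

drive_tool --linear '[[0, 0, 0], [0, 0, 0], [0, 0, 0], [0, 0, 0], [0, 0, 0]]' --delta_rot '[[0, 0, 0], [0, 0, 0], [0, 0, 0], [0, 0, 0], [0, 0, 0]]' --hand '[1, 1, 1, 1, 1]' --force 60

```text
time_s: 4.45
ee_pos: [0.4533, 0.0132, 0.0039]
tcp_rot: [3.142, 0.0, 2.065]
force: [0.1, 0.1, -0.4]
grip_width: -0.0
gripper_force: 0.0
```

drive_tool --linear '[[0, 0, 0.04], [0, 0, 0.05], [0, 0, 0.05]]' --delta_rot '[[0, 0, 0], [0, 0, 0], [0, 0, 0]]' --hand '[1, 1, 1]'

```text
time_s: 4.75
ee_pos: [0.4524, 0.0127, 0.145]
tcp_rot: [-3.139, 0.0, 2.065]
force: [0.7, 1.2, 0.4]
grip_width: -0.002
gripper_force: 0.0
```

```bash
python3 - <<'E'
from h import *
ims=[]
for c,(x0,y0,x1,y1),roi in (("scene",(220,170,320,270),(240,235,305,280)),("top",(250,190,350,290),(270,220,335,265))):
    d=snap(c); ims.append(cv2.resize(d["img"][y0:y1,x0:x1,::-1],(390,390),interpolation=cv2.INTER_CUBIC))
    print(c,*penends(d,roi,0.006))
cv2.imwrite("pics/g2.png",np.hstack(ims))
E
```

```text
scene [ 0.47857666 -0.04145086] [0.42321168 0.06225386] [0.45089417 0.0104015 ] -61.90351822497119 53
top [0.43015493 0.05368812] [0.42044172 0.07199601] [0.42529832 0.06284207] -62.05190876201722 17
```

View pics/g2.png

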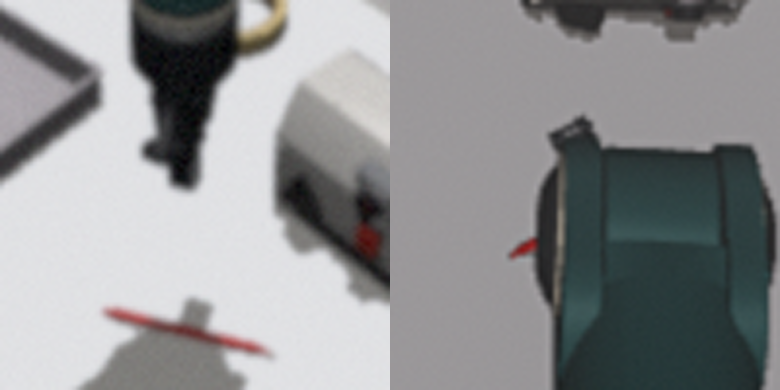

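The pen has not moved; it still lies at (105–270, 315–355) in the left panel. The fingers closed above it, so I'll check where the TCP projects.

```bash
python3 - <<'E'
from h import *
from rig import telemetry
s=telemetry.state(); print(s["ee_pos"],s["tcp_rot"],s["grip_width"],s["joint_pos"].round(3))
d=snap("scene"); R=cv2.Rodrigues(np.float64(d["rvec"]))[0]
e=s["ee_pos"]; 
for dz in (0,.02,.04): print(dz,((proj(d,[e+[0,0,dz]])[0]-[220,170])*3.9).round(1))
print("pen mid",((proj(d,[[.4515,.0135,.005]])[0]-[220,170])*3.9).round(1), "e on table",((proj(d,[[e[0],e[1],0.0]])[0]-[220,170])*3.9).round(1))
E
```

```text
[0.45767358 0.01342511 0.14953047] [3.12988783e+00 2.43227242e-03 2.06471475e+00] -0.0006414198651417952 [-0.59   0.211  0.555  2.141 -0.157  0.814  0.555]
0 [186.4 202. ]
0.02 [186.4 183.9]
0.04 [186.4 165.5]
pen mid [180.9 327.1] e on table [186.4 326.8]
```

```bash
python3 - <<'E'
from h import *
from rig import telemetry
for i in range(4):
    d=snap("scene"); s=telemetry.state(); print(s["time_s"],s["ee_pos"].round(4),s["tcp_rot"].round(4),s["dq"].round(3).tolist())
g=cv2.cvtColor(d["img"],cv2.COLOR_RGB2GRAY)
v,u=np.nonzero(g[200:235,250:285]<70); b=v.max(); print("lowest dark px",b+200,u[v==b]+250, "TCP",proj(d,[s["ee_pos"]]))
for r in range(205,226): print(r,g[r,256:280].tolist())
E
```

```text
4.95 [0.4538 0.0137 0.145 ] [ 3.1385e+00 -1.0000e-04  2.0656e+00] [0.012, 0.049, -0.018, 0.032, -0.006, -0.004, 0.002]
5.0 [0.4528 0.0135 0.1437] [ 3.1416e+00 -6.0000e-04  2.0656e+00] [0.008, 0.035, -0.01, 0.017, 0.0, -0.001, -0.002]
5.05 [0.4522 0.0133 0.143 ] [-3.1398e+00 -7.0000e-04  2.0654e+00] [0.007, 0.022, -0.003, 0.007, 0.001, 0.001, -0.0]
5.1 [0.4521 0.0131 0.1426] [-3.1388e+00 -6.0000e-04  2.0653e+00] [0.005, 0.013, -0.0, -0.001, 0.002, 0.003, 0.0]
lowest dark px 217 [266 267 268] TCP [[266.4900456  224.43368549]]
205 [219, 204, 177, 139, 93, 67, 56, 46, 31, 21, 18, 19, 14, 17, 32, 77, 148, 206, 223, 224, 225, 226, 226, 226]
206 [201, 164, 127, 100, 75, 65, 55, 38, 36, 31, 24, 19, 26, 21, 46, 101, 163, 208, 223, 224, 225, 224, 226, 226]
207 [170, 119, 82, 61, 58, 53, 54, 40, 39, 41, 29, 24, 16, 28, 69, 130, 187, 218, 226, 225, 225, 226, 225, 225]
208 [144, 81, 52, 54, 58, 56, 49, 35, 36, 38, 26, 20, 24, 36, 79, 145, 199, 221, 223, 226, 225, 224, 224, 223]
209 [132, 73, 45, 54, 56, 50, 40, 32, 30, 30, 20, 17, 19, 30, 79, 148, 204, 224, 225, 225, 225, 225, 225, 225]
210 [147,
[... 1219 characters left out ...]
 219, 217, 213, 211, 214, 217, 225, 225, 226, 225, 226, 225, 226, 226, 225]
221 [225, 226, 225, 224, 225, 224, 224, 225, 226, 224, 224, 223, 223, 224, 222, 225, 225, 226, 225, 224, 225, 225, 224, 224]
222 [225, 224, 225, 226, 223, 224, 225, 225, 225, 224, 225, 225, 225, 224, 225, 225, 226, 224, 225, 224, 225, 224, 226, 224]
223 [226, 224, 226, 226, 225, 225, 224, 223, 225, 225, 225, 225, 225, 225, 225, 224, 224, 225, 224, 226, 224, 224, 225, 225]
224 [227, 225, 226, 225, 226, 223, 225, 225, 224, 225, 224, 227, 224, 225, 227, 225, 226, 225, 226, 225, 224, 224, 224, 227]
225 [224, 225, 224, 226, 227, 225, 225, 224, 225, 225, 225, 225, 226, 225, 225, 224, 226, 225, 224, 225, 226, 224, 224, 224]
```

drive_tool --linear '[[0.02, 0.01, -0.03], [0.02, 0.01, -0.04], [0, 0, -0.04], [0, 0, -0.015], [0, 0, -0.005]]' --delta_rot '[[0, 0, 0], [0, 0, 0], [0, 0, 0], [0, 0, 0], [0, 0, 0]]' --hand '[1, 1, 1, 1, 1]'

```text
time_s: 5.6
ee_pos: [0.4902, 0.0323, 0.0103]
tcp_rot: [-3.134, -0.002, 2.065]
force: [0.3, 0.1, 0.2]
grip_width: 0.002
gripper_force: 0.0
```

drive_tool --linear '[[0, 0, 0], [0, 0, -0.004], [0, 0, -0.003], [0, 0, -0.003], [0, 0, 0]]' --delta_rot '[[0, 0, 0], [0, 0, 0], [0, 0, 0], [0, 0, 0], [0, 0, 0]]' --hand '[1, 1, 1, 1, 1]'

```text
time_s: 6.1
ee_pos: [0.4933, 0.0333, 0.0041]
tcp_rot: [3.141, -0.0, 2.065]
force: [-0.1, -0.2, -0.7]
grip_width: -0.001
gripper_force: 0.0
```

drive_tool --linear '[[0, 0, -0.003], [0, 0, -0.002], [0, 0, -0.002], [0, 0, 0]]' --delta_rot '[[0, 0, 0], [0, 0, 0], [0, 0, 0], [0, 0, 0]]' --hand '[1, 1, 1, 1]'

```text
time_s: 6.5
ee_pos: [0.493, 0.0332, -0.0034]
tcp_rot: [-3.141, -0.0, 2.065]
force: [0.3, 0.4, 0.7]
grip_width: -0.002
gripper_force: 0.0
```

```bash
cat > tip.py <<'E'
from h import *
from rig import telemetry
d=snap("scene"); s=telemetry.state(); print(s["time_s"],s["ee_pos"].round(4),s["force"].round(2))
g=cv2.cvtColor(d["img"],cv2.COLOR_RGB2GRAY); t=proj(d,[s["ee_pos"]])[0]; print("TCP px",t)
x0,y0=(t-[60,75]).astype(int); a=g[y0:y0+100,x0:x0+120]
print("saved",x0,y0); cv2.imwrite("pics/tip_%d.png"%(s["time_s"]*100),cv2.resize(d["img"][y0:y0+100,x0:x0+120,::-1],None,fx=5,fy=5,interpolation=cv2.INTER_CUBIC))
E
python3 tip.py; ls pics
```

```text
6.55 [ 0.4931  0.0331 -0.0033] [0.59 0.22 0.02]
TCP px [271.45005772 244.86576388]
saved 211 169
box_scene.png
box_top.png
g1.png
g2.png
ov.png
s1.png
scene0.png
t1.png
tip_655.png
top0.png
```

drive_tool --linear '[[0, 0, -0.003], [0, 0, -0.003], [0, 0, -0.003], [0, 0, 0]]' --delta_rot '[[0, 0, 0], [0, 0, 0], [0, 0, 0], [0, 0, 0]]' --hand '[1, 1, 1, 1]'

```text
time_s: 6.95
ee_pos: [0.4929, 0.0331, -0.0126]
tcp_rot: [-3.141, -0.0, 2.065]
force: [-0.0, -0.5, 0.0]
grip_width: -0.001
gripper_force: 0.0
```

drive_tool --linear '[[0, 0, -0.002], [0, 0, -0.002], [0, 0, 0]]' --delta_rot '[[0, 0, 0], [0, 0, 0], [0, 0, 0]]' --hand '[1, 1, 1]'

```text
time_s: 7.25
ee_pos: [0.4931, 0.0332, -0.0164]
tcp_rot: [-3.141, -0.0, 2.065]
force: [-0.4, 0.2, -0.3]
grip_width: 0.002
gripper_force: 0.0
```

View pics/tip_655.png

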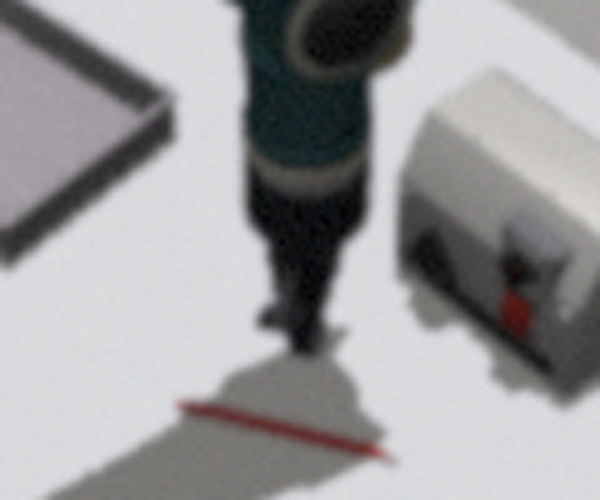

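drive_tool --linear '[[0, 0, -0.002], [0, 0, -0.002], [0, 0, 0]]' --delta_rot '[[0, 0, 0], [0, 0, 0], [0, 0, 0]]' --hand '[1, 1, 1]'

```text
time_s: 7.55
ee_pos: [0.4931, 0.0332, -0.0203]
tcp_rot: [-3.141, -0.0, 2.065]
force: [-0.2, 0.1, -1.2]
grip_width: -0.003
gripper_force: 0.0
```

drive_tool --linear '[[0, 0, -0.002], [0, 0, -0.001], [0, 0, 0]]' --delta_rot '[[0, 0, 0], [0, 0, 0], [0, 0, 0]]' --hand '[1, 1, 1]'

```text
time_s: 7.85
ee_pos: [0.4931, 0.0331, -0.0233]
tcp_rot: [-3.141, -0.0, 2.065]
force: [-0.4, 0.5, -0.6]
grip_width: 0.001
gripper_force: 0.0
```

drive_tool --linear '[[0, 0, -0.001], [0, 0, -0.001], [0, 0, 0]]' --delta_rot '[[0, 0, 0], [0, 0, 0], [0, 0, 0]]' --hand '[1, 1, 1]'

```text
time_s: 8.15
ee_pos: [0.4932, 0.0332, -0.0252]
tcp_rot: [-3.141, -0.0, 2.065]
force: [0.3, -0.5, 0.3]
grip_width: -0.002
gripper_force: 0.0
```

drive_tool --linear '[[0, 0, -0.001], [0, 0, -0.001], [0, 0, 0]]' --delta_rot '[[0, 0, 0], [0, 0, 0], [0, 0, 0]]' --hand '[1, 1, 1]'

```text
time_s: 8.45
ee_pos: [0.4932, 0.0331, -0.0272]
tcp_rot: [-3.141, -0.0, 2.065]
force: [0.1, -0.5, -0.0]
grip_width: -0.0
gripper_force: 0.0
```

```bash
python3 tip.py; python3 - <<'E'
import cv2,glob
f=sorted(glob.glob("pics/tip_*"))[-1]; g=cv2.imread(f,0)
for r in range(300,440,10): print(r, g[r,270:345:5].tolist())
E
```

```text
8.5 [ 0.4932  0.0331 -0.0272] [-1.03  0.82  0.84]
TCP px [271.42665791 249.57337101]
saved 211 174
300 [166, 122, 78, 55, 42, 26, 16, 12, 14, 12, 25, 59, 98, 132, 156]
310 [91, 71, 57, 49, 39, 38, 32, 23, 19, 21, 48, 81, 104, 120, 145]
320 [42, 46, 49, 39, 33, 29, 25, 21, 18, 25, 47, 82, 112, 142, 178]
330 [75, 66, 59, 45, 26, 17, 10, 9, 19, 40, 61, 90, 130, 169, 199]
340 [114, 110, 103, 82, 51, 28, 16, 16, 31, 47, 66, 92, 116, 136, 154]
350 [119, 117, 114, 100, 74, 54, 40, 36, 43, 60, 80, 100, 112, 117, 119]
360 [116, 120, 119, 114, 109, 107, 105, 97, 93, 97, 109, 117, 119, 117, 118]
370 [118, 116, 118, 120, 120, 119, 119, 119, 118, 121, 118, 116, 116, 117, 119]
380 [119, 116, 115, 117, 116, 116, 116, 116, 117, 118, 117, 118, 119, 118, 118]
390 [104, 108, 111, 114, 116, 117, 118, 115, 117, 119, 118, 117, 117, 119, 119]
400 [62, 65, 67, 72, 81, 88, 94, 100, 104, 107, 109, 112, 118, 117, 116]
410 [95, 89, 87, 80, 68, 63, 61, 61, 62, 63, 66, 73, 83, 87, 90]
420 [117, 118, 116, 113, 111, 107, 101, 100, 93, 88, 85, 80, 69, 63, 64]
430 [119, 118, 117, 119, 118, 118, 117, 116, 115, 116, 115, 112, 112, 111, 105]
```

drive_tool --linear '[[0, 0, -0.001], [0, 0, -0.001], [0, 0, 0]]' --delta_rot '[[0, 0, 0], [0, 0, 0], [0, 0, 0]]' --hand '[1, 1, 1]'

```text
time_s: 8.8
ee_pos: [0.4932, 0.0331, -0.0292]
tcp_rot: [-3.141, -0.0, 2.065]
force: [-0.3, -0.2, 0.5]
grip_width: 0.005
gripper_force: 0.0
```

drive_tool --linear '[[0, 0, -0.001], [0, 0, -0.001], [0, 0, 0]]' --delta_rot '[[0, 0, 0], [0, 0, 0], [0, 0, 0]]' --hand '[1, 1, 1]'

```text
time_s: 9.1
ee_pos: [0.4932, 0.0331, -0.0312]
tcp_rot: [-3.141, -0.0, 2.065]
force: [0.8, -0.4, 0.7]
grip_width: -0.002
gripper_force: 0.0
```

drive_tool --linear '[[0, 0, -0.001], [0, 0, -0.001], [0, 0, 0]]' --delta_rot '[[0, 0, 0], [0, 0, 0], [0, 0, 0]]' --hand '[1, 1, 1]'

```text
time_s: 9.4
ee_pos: [0.4934, 0.0332, -0.0323]
tcp_rot: [3.141, -0.001, 2.065]
force: [-2.4, -0.2, 11.4]
grip_width: -0.002
gripper_force: 5.4
```

Contact is at a reported z of about -0.032, so reported z reads 32 mm too low. Next I'll check the horizontal offset while the tips are on the table.

```bash
python3 - <<'E'
from h import *
from rig import telemetry
d=snap("scene"); s=telemetry.state(); print(s["ee_pos"],s["force"])
g=cv2.cvtColor(d["img"],cv2.COLOR_RGB2GRAY)
t=proj(d,[[s["ee_pos"][0],s["ee_pos"][1],0]])[0]; print("table px under TCP",t)
r,c=int(t[1]),int(t[0])
for k in range(r-8,r+8): print(k,c-10,g[k,c-10:c+12].tolist())
E
```

```text
[ 0.49334078  0.03320168 -0.03233032] [-3.34104833  0.32766046 10.88409433]
table px under TCP [271.48829534 244.15146   ]
236 261 [214, 202, 174, 141, 113, 86, 66, 51, 36, 31, 16, 19, 23, 26, 59, 91, 108, 134, 165, 198, 213, 218]
237 261 [211, 186, 136, 97, 75, 66, 59, 44, 39, 41, 32, 22, 17, 29, 60, 95, 119, 148, 183, 209, 216, 218]
238 261 [199, 160, 107, 61, 53, 55, 49, 41, 41, 34, 33, 23, 19, 29, 61, 99, 128, 163, 198, 212, 218, 218]
239 261 [191, 145, 83, 48, 49, 53, 48, 38, 32, 27, 17, 15, 17, 36, 67, 100, 137, 174, 203, 216, 215, 216]
240 261 [179, 134, 89, 62, 59, 58, 47, 33, 24, 17, 16, 12, 25, 42, 71, 101, 132, 164, 195, 211, 215, 218]
241 261 [154, 124, 102, 90, 80, 75, 63, 45, 30, 17, 9, 18, 33, 47, 73, 96, 123, 145, 174, 200, 212, 213]
242 261 [129, 118, 111, 111, 104, 99, 86, 64, 39, 19, 16, 22, 38, 54, 75, 96, 113, 129, 148, 176, 200, 211]
243 261 [120, 119, 116, 116, 116, 114, 104, 81, 46, 22, 14, 18, 36, 58, 76, 103, 114, 117, 129, 147, 176, 198]
244 261 [118, 118, 119, 114, 117, 115, 109, 91, 56, 33, 32, 32, 45, 64, 87, 107, 117, 119, 121, 128, 144, 178]
245 261 [120, 120, 116, 116, 116, 118, 114, 99, 77, 61, 53, 52, 57, 74, 98, 108, 116, 118, 118, 120, 130, 161]
246 261 [115, 115, 116, 117, 119, 117, 117, 107, 99, 93, 90, 83, 81, 93, 106, 114, 118, 119, 119, 119, 126, 154]
247 261 [119, 117, 117, 119, 117, 119, 118, 115, 114, 114, 109, 103, 105, 106, 115, 118, 117, 117, 119, 117, 125, 146]
248 261 [118, 121, 116, 118, 118, 115, 119, 117, 118, 116, 117, 115, 115, 115, 118, 116, 118, 116, 118, 120, 120, 143]
249 261 [117, 118, 119, 117, 118, 116, 117, 117, 116, 117, 117, 118, 118, 118, 119, 121, 120, 119, 120, 118, 123, 139]
250 261 [113, 115, 114, 117, 116, 117, 118, 116, 118, 120, 118, 119, 119, 118, 118, 119, 120, 120, 116, 121, 124, 132]
251 261 [95, 99, 107, 109, 111, 115, 116, 118, 120, 120, 115, 117, 113, 119, 119, 115, 116, 119, 117, 120, 119, 125]
```

drive_tool --linear '[[0, 0, 0.01], [0, 0, 0.02], [-0.01, -0.005, 0.02], [-0.02, -0.01, 0.0], [-0.011, -0.005, 0]]' --delta_rot '[[0, 0, 0], [0, 0, 0], [0, 0, 0], [0, 0, 0], [0, 0, 0]]' --hand '[0.9, 0.8, 0.7, 0.6, 0.55]'

```text
time_s: 9.95
ee_pos: [0.4512, 0.0127, 0.0176]
tcp_rot: [3.141, -0.0, 2.065]
force: [-1.4, 0.4, -0.3]
grip_width: 0.451
gripper_force: 0.0
```

drive_tool --linear '[[0, 0.001, -0.02], [0, 0, -0.016], [0, 0, -0.0075], [0, 0, -0.003], [0, 0, 0]]' --delta_rot '[[0, 0, 0], [0, 0, 0], [0, 0, 0], [0, 0, 0], [0, 0, 0]]' --hand '[0.55, 0.55, 0.55, 0.55, 0.65]'

```text
time_s: 10.45
ee_pos: [0.4521, 0.014, -0.0298]
tcp_rot: [-3.141, -0.0, 2.065]
force: [-0.1, 0.1, 0.1]
grip_width: 0.35
gripper_force: 0.0
```

drive_tool --linear '[[0, 0, 0], [0, 0, 0], [0, 0, 0], [0, 0, 0], [0, 0, 0]]' --delta_rot '[[0, 0, 0], [0, 0, 0], [0, 0, 0], [0, 0, 0], [0, 0, 0]]' --hand '[0.75, 0.85, 1, 1, 1]' --force 60

```text
time_s: 10.95
ee_pos: [0.4527, 0.0142, -0.029]
tcp_rot: [3.141, 0.0, 2.065]
force: [-2.0, -0.3, 5.5]
grip_width: 0.082
gripper_force: 59.0
```

drive_tool --linear '[[0, 0, 0.03], [0, 0, 0.03], [0, 0, 0.03], [0, -0.01, 0], [0, -0.01, 0]]' --delta_rot '[[0, 0, 0], [0, 0, 8], [0, 0, 8], [0, 0, 8], [0, 0, 8]]' --hand '[1, 1, 1, 1, 1]'

```text
time_s: 11.45
ee_pos: [0.4532, -0.0054, 0.0617]
tcp_rot: [3.14, 0.002, 2.631]
force: [-0.1, -0.5, 0.5]
grip_width: 0.081
gripper_force: 59.0
```

drive_tool --linear '[[0.005, -0.01, 0], [0.005, -0.01, 0], [0.005, -0.01, 0], [0, -0.01, 0], [0, 0, 0]]' --delta_rot '[[0, 0, 7], [0, 0, 7], [0, 0, 7], [0, 0, 7], [0, 0, 0]]' --hand '[1, 1, 1, 1, 1]'

```text
time_s: 11.95
ee_pos: [0.4673, -0.0472, 0.0606]
tcp_rot: [-3.141, 0.0, 3.11]
force: [-0.4, -0.7, 0.0]
grip_width: 0.084
gripper_force: 59.0
```

drive_tool --linear '[[0, 0, 0], [0, 0, 0]]' --delta_rot '[[0, 0, 0], [0, 0, 0]]' --hand '[1, 1]'

```text
time_s: 12.15
ee_pos: [0.4671, -0.0452, 0.0604]
tcp_rot: [3.141, -0.0, 3.111]
force: [0.1, -0.9, -0.5]
grip_width: 0.082
gripper_force: 59.0
```

```bash
cat > look.py <<'E'
from h import *
from rig import telemetry
s=telemetry.state(); e=s["ee_pos"]; print(s["time_s"],e.round(4),s["tcp_rot"].round(4),s["force"].round(1))
p=(.638,-.018,-.037); a=s["tcp_rot"][2]-np.pi; ax=np.array([np.cos(a),np.sin(a),0])
c=e+[0,0,.034]
ims=[]
for n,(x0,y0,x1,y1) in (("scene",(265,175,345,255)),("top",(280,150,360,230))):
    d=snap(n); f=390/80
    im=cv2.resize(d["img"][y0:y1,x0:x1,::-1],(390,390),interpolation=cv2.INTER_CUBIC)
    for P,col in ((c+.0725*ax,(0,255,0)),(c-.0725*ax,(0,255,0)),(box2w(p,[-.055,-.035,.095])[0],(255,0,0)),(box2w(p,[-.043,-.035,.058])[0],(0,255,255))):
        q=((proj(d,[P])[0]+.5-[x0,y0])*f).round().astype(int); cv2.circle(im,tuple(map(int,q)),3,col,1); print(n,P.round(4),q)
    ims.append(im)
cv2.imwrite("pics/look_%d.png"%(s["time_s"]*100),np.hstack(ims))
E
python3 look.py; ls -t pics|head -1
```

```text
12.15 [ 0.4671 -0.0452  0.0604] [ 3.1413e+00 -1.0000e-04  3.1111e+00] [ 0.1 -0.9 -0.5]
scene [ 0.5396 -0.0474  0.0944] [180 274]
scene [ 0.3946 -0.043   0.0944] [  6 399]
scene [ 0.5817 -0.0509  0.095 ] [230 241]
scene [ 0.5937 -0.0514  0.058 ] [239 270]
top [ 0.5396 -0.0474  0.0944] [222 305]
top [ 0.3946 -0.043   0.0944] [219 570]
top [ 0.5817 -0.0509  0.095 ] [228 229]
top [ 0.5937 -0.0514  0.058 ] [221 213]
look_1215.png
```

View pics/look_1215.png

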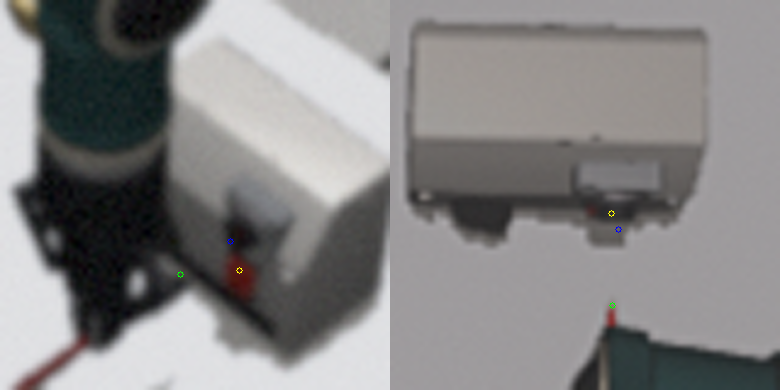

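In the top panel the pen tip at (612,305) matches the prediction. I'll measure the collar's dark region numerically.

```bash
python3 - <<'E'
from h import *
p=(.638,-.018,-.037)
for n,(x0,y0,x1,y1) in (("top",(314,184,342,202)),("scene",(303,215,326,242))):
    d=snap(n); g=cv2.cvtColor(d["img"],cv2.COLOR_RGB2GRAY); h=d["img"].astype(int); r=(h[...,0]-h[...,1])>30
    print(n,"cols",x0)
    for k in range(y0,y1): print(k," ".join("%3d%s"%(g[k,c],"r" if r[k,c] else " ") for c in range(x0,x1)))
    th=np.arange(0,2*np.pi,np.pi/2)
    for x in (-.055,-.041): print(x,proj(d,box2w(p,np.c_[np.full(4,x),-.035+.0115*np.cos(th),.095+.0115*np.sin(th)])).round(1).tolist())
    print("rocker",proj(d,box2w(p,[[-.041,-.024,.062],[-.041,-.046,.062],[-.041,-.024,.038],[-.041,-.046,.038]])).round(1).tolist())
E
```

```text
top cols 314
184  99   98   99   85   93  116  123  123  122  121  122  120  119  120  119  119  119  118  117  118  121  101   92   99   99   99   99   97 
185  98   99   96   76   90  118  125  123  122  122  122  122  121  120  120  120  119  119  119  117  121  100   92   96   98   98   97   96 
186  95   97   96   71   89  118  126  125  123  122  121  121  121  121  122  122  120  120  118  121  122  100   90   96   95   96   95   94 
187  94   96   95   71   88  109  113  112  120  124  124  122  122  122  122  123  122  122  121  122  123  100   90   95   94   95   94   93 
188  95   95   95   68   77   85   82   82   98  110  112  111  109  109  108  109  109  110  110  114  114   95   89   93   93   93   92   91 
189  86   87   86   64   58   70   77   76   72   74   88   92   89   83   76   71   67   61   67   79   84   86   89   93   93   89   88   93 
190  61   61   62   58   57   55   54   55   57   65   90  104  106  101   86   76   64   53   52   67   78   79   83  100   99   86   90  116 
191  56   55   57   58   54   48   45   45   50   55   62   68   71   67   61  
[... 4464 characters left out ...]
76   73 
238 222  222  220  209  186  155  127  110   90   70   51   31   30   32   42   55   68   70   73   72   74   73   72 
239 222  223  222  221  210  185  148  121  110   96   76   55   34   33   35   44   53   65   69   73   74   73   72 
240 224  225  222  224  221  201  164  135  121  111  102   84   62   35   27   34   42   53   67   74   73   74   72 
241 224  224  223  224  222  208  174  140  128  122  116  105   86   61   42   30   25   38   56   69   71   74   73 
-0.055 [[309.0, 221.8], [311.9, 221.3], [314.3, 225.9], [311.4, 226.3]]
-0.041 [[312.2, 219.5], [315.1, 219.0], [317.5, 223.6], [314.6, 224.1]]
rocker [[311.6, 226.7], [316.7, 230.6], [311.1, 231.7], [316.1, 235.7]]
```

drive_tool --linear '[[0.015, -0.0005, 0], [0.015, -0.0005, 0], [0.008, -0.0005, 0], [0, 0, 0], [0, 0, 0]]' --delta_rot '[[0, 0, 0], [0, 0, 0], [0, 0, 0], [0, 0, 0], [0, 0, 0]]' --hand '[1, 1, 1, 1, 1]'

```text
time_s: 12.85
ee_pos: [0.5045, -0.0473, 0.0601]
tcp_rot: [3.142, -0.001, 3.112]
force: [-0.8, -0.6, -0.5]
grip_width: 0.079
gripper_force: 59.0
```

```bash
python3 look.py; python3 - <<'E'
from h import *
for n,(x0,y0,x1,y1) in (("top",(316,188,334,212)),("scene",(298,215,322,240))):
    d=snap(n); g=cv2.cvtColor(d["img"],cv2.COLOR_RGB2GRAY); h=d["img"].astype(int); r=(h[...,0]-h[...,1])>25
    print(n,"cols",x0)
    for k in range(y0,y1): print(k," ".join("%3d%s"%(g[k,c],"r" if r[k,c] else " ") for c in range(x0,x1)))
E
```

```text
12.85 [ 0.5045 -0.0473  0.0601] [ 3.1416e+00 -1.1000e-03  3.1123e+00] [-0.8 -0.6 -0.5]
scene [ 0.577  -0.0494  0.0941] [223 244]
scene [ 0.432  -0.0452  0.0941] [ 54 367]
scene [ 0.5817 -0.0509  0.095 ] [230 241]
scene [ 0.5937 -0.0514  0.058 ] [239 270]
top [ 0.577  -0.0494  0.0941] [225 238]
top [ 0.432  -0.0452  0.0941] [222 501]
top [ 0.5817 -0.0509  0.095 ] [228 229]
top [ 0.5937 -0.0514  0.058 ] [221 213]
top cols 316
188  96   67   77   84   82   83   98  109  113  112  109  108  109  109  111  110  111  113 
189  88   64   58   69   78   76   73   76   90   93   90   82   76   69   66   62   67   78 
190  61   56   55   54   52   53   57   62   88  104  107  101   87   76   64   52   50   67 
191  55   54   53   48   44   44   49   53   61   67   71   66   58   50   49   52   51   55 
192  62   63   61   54   47   45   43   40   44   48   53   49   43   41   47   53   54   54 
193  85   87   86   81   64   49   44   41   43   49   51   47   41   40   54   68   71   71 
194  96   96   97   97   77   60   52   46   46   47   50   47   43   48   73   91   96   98 
195 122  106  
[... 3997 characters left out ...]
   87   68   50   31   20   28   33   32r  37r  37r  40r  56   68   72   75   76 
235  43   81  121  151  173  182  170  138  116   96   73   50   32   25   22   28   26r  30r  42   54   68   73   73   74 
236  58  118  165  195  208  212  199  168  146  119  101   76   56   37   32   29   31   35   41   51   63   68   73   74 
237  96  152  197  215  220  223  213  200  181  151  125  106   83   60   45   33   26   26   39   56   64   70   72   76 
238 145  184  214  221  223  222  221  217  206  186  153  126  107   88   69   50   34   29   34   44   56   68   67   72 
239 186  209  219  223  222  221  220  222  219  205  181  143  120  105   94   74   54   39   34   31   44   51   64   72
```

drive_tool --linear '[[0.004, 0, 0], [0.003, 0, 0], [0, 0, 0]]' --delta_rot '[[0, 0, 0], [0, 0, 0], [0, 0, 0]]' --hand '[1, 1, 1]'

```text
time_s: 13.35
ee_pos: [0.513, -0.0473, 0.0605]
tcp_rot: [-3.142, 0.001, 3.112]
force: [0.3, -0.1, -0.3]
grip_width: 0.083
gripper_force: 59.0
```

drive_tool --linear '[[0.002, 0, 0], [0.001, 0, 0], [0, 0, 0]]' --delta_rot '[[0, 0, 0], [0, 0, 0], [0, 0, 0]]' --hand '[1, 1, 1]'

```text
time_s: 13.65
ee_pos: [0.5153, -0.0474, 0.0603]
tcp_rot: [-3.142, -0.0, 3.112]
force: [-0.5, 1.8, -0.1]
grip_width: 0.079
gripper_force: 59.2
```

drive_tool --linear '[[0.001, 0, 0], [0.001, 0, 0], [0, 0, 0]]' --delta_rot '[[0, 0, 0], [0, 0, 0], [0, 0, 0]]' --hand '[1, 1, 1]'

```text
time_s: 13.95
ee_pos: [0.5165, -0.0473, 0.0601]
tcp_rot: [3.141, -0.002, 3.112]
force: [-1.9, 0.6, -0.7]
grip_width: 0.082
gripper_force: 59.3
```

drive_tool --linear '[[0.001, 0, 0], [0, 0, 0], [0, 0, 0]]' --delta_rot '[[0, 0, 0], [0, 0, 0], [0, 0, 0]]' --hand '[1, 1, 1]'

```text
time_s: 14.25
ee_pos: [0.5177, -0.0473, 0.0602]
tcp_rot: [3.142, -0.001, 3.112]
force: [-3.0, 0.2, -0.6]
grip_width: 0.078
gripper_force: 59.3
```

drive_tool --linear '[[0.001, 0, 0], [0, 0, 0], [0, 0, 0]]' --delta_rot '[[0, 0, 0], [0, 0, 0], [0, 0, 0]]' --hand '[1, 1, 1]'

```text
time_s: 14.55
ee_pos: [0.5189, -0.0473, 0.0603]
tcp_rot: [3.142, -0.001, 3.112]
force: [-4.5, 0.6, -1.1]
grip_width: 0.08
gripper_force: 59.3
```

drive_tool --linear '[[0.001, 0, 0], [0, 0, 0], [0, 0, 0]]' --delta_rot '[[0, 0, 0], [0, 0, 0], [0, 0, 0]]' --hand '[1, 1, 1]'

```text
time_s: 14.85
ee_pos: [0.52, -0.0474, 0.0603]
tcp_rot: [3.142, -0.001, 3.112]
force: [-3.5, 0.1, -0.3]
grip_width: 0.079
gripper_force: 59.3
```

drive_tool --linear '[[0.001, 0, 0], [0, 0, 0], [0, 0, 0]]' --delta_rot '[[0, 0, 0], [0, 0, 0], [0, 0, 0]]' --hand '[1, 1, 1]'

```text
time_s: 15.15
ee_pos: [0.521, -0.0474, 0.0603]
tcp_rot: [3.142, -0.0, 3.112]
force: [-5.1, 0.8, -0.8]
grip_width: 0.078
gripper_force: 59.3
```

drive_tool --linear '[[0.001, 0, 0], [0, 0, 0], [0, 0, 0]]' --delta_rot '[[0, 0, 0], [0, 0, 0], [0, 0, 0]]' --hand '[1, 1, 1]'

```text
time_s: 15.45
ee_pos: [0.5213, -0.0473, 0.0601]
tcp_rot: [3.141, -0.002, 3.112]
force: [-6.5, -0.8, 0.0]
grip_width: 0.082
gripper_force: 59.3
```

drive_tool --linear '[[0.001, 0, 0], [0.001, 0, 0], [0, 0, 0]]' --delta_rot '[[0, 0, 0], [0, 0, 0], [0, 0, 0]]' --hand '[1, 1, 1]'

```text
time_s: 15.75
ee_pos: [0.5217, -0.0473, 0.0596]
tcp_rot: [3.141, -0.005, 3.112]
force: [-9.7, -0.1, 0.8]
grip_width: 0.079
gripper_force: 59.4
```

The hard stop is reached at about 5 N, which matches the spring. I'll retract and go down to the rocker's upper half.

drive_tool --linear '[[-0.015, 0, 0], [-0.02, 0.001, 0], [-0.01, 0, 0], [0, 0, -0.015], [0, 0, -0.022]]' --delta_rot '[[0, 0, 0], [0, 0, 0], [0, 0, 0], [0, 0, 0], [0, 0, 0]]' --hand '[1, 1, 1, 1, 1]'

```text
time_s: 16.25
ee_pos: [0.4829, -0.0464, 0.0249]
tcp_rot: [3.142, 0.008, 3.112]
force: [1.1, 0.3, 0.3]
grip_width: 0.082
gripper_force: 59.4
```

drive_tool --linear '[[0, 0, 0], [0.01, 0, 0], [0.012, -0.001, 0], [0.005, 0, 0], [0, 0, 0]]' --delta_rot '[[0, 0, 0], [0, 0, 0], [0, 0, 0], [0, 0, 0], [0, 0, 0]]' --hand '[1, 1, 1, 1, 1]'

```text
time_s: 16.75
ee_pos: [0.5083, -0.0474, 0.0241]
tcp_rot: [-3.142, 0.003, 3.113]
force: [-0.2, -0.2, 0.5]
grip_width: 0.081
gripper_force: 59.4
```

drive_tool --linear '[[0.003, 0, 0], [0.003, 0, 0], [0, 0, 0]]' --delta_rot '[[0, 0, 0], [0, 0, 0], [0, 0, 0]]' --hand '[1, 1, 1]'

```text
time_s: 17.05
ee_pos: [0.5126, -0.0473, 0.0235]
tcp_rot: [-3.142, 0.0, 3.112]
force: [-0.2, -0.2, 0.3]
grip_width: 0.077
gripper_force: 59.4
```

drive_tool --linear '[[0.002, 0, 0], [0.002, 0, 0], [0, 0, 0]]' --delta_rot '[[0, 0, 0], [0, 0, 0], [0, 0, 0]]' --hand '[1, 1, 1]'

```text
time_s: 17.35
ee_pos: [0.5157, -0.0472, 0.0231]
tcp_rot: [3.141, -0.001, 3.113]
force: [-0.4, 0.4, -1.1]
grip_width: 0.078
gripper_force: 59.3
```

drive_tool --linear '[[0.001, 0, 0], [0.001, 0, 0], [0, 0, 0]]' --delta_rot '[[0, 0, 0], [0, 0, 0], [0, 0, 0]]' --hand '[1, 1, 1]'

```text
time_s: 17.65
ee_pos: [0.5169, -0.0472, 0.0229]
tcp_rot: [3.141, -0.003, 3.112]
force: [-5.3, 0.2, 0.7]
grip_width: 0.084
gripper_force: 59.4
```

drive_tool --linear '[[0.001, 0, 0], [0.001, 0, 0], [0, 0, 0]]' --delta_rot '[[0, 0, 0], [0, 0, 0], [0, 0, 0]]' --hand '[1, 1, 1]'

```text
time_s: 17.95
ee_pos: [0.5183, -0.0473, 0.0228]
tcp_rot: [3.141, -0.004, 3.112]
force: [-6.1, 0.4, 1.0]
grip_width: 0.082
gripper_force: 59.4
```

drive_tool --linear '[[0.001, 0, 0], [0.001, 0, 0], [0, 0, 0]]' --delta_rot '[[0, 0, 0], [0, 0, 0], [0, 0, 0]]' --hand '[1, 1, 1]'

```text
time_s: 18.25
ee_pos: [0.5189, -0.0473, 0.0225]
tcp_rot: [3.141, -0.007, 3.112]
force: [-8.4, 0.4, 1.1]
grip_width: 0.081
gripper_force: 59.4
```

drive_tool --linear '[[0.001, 0, 0], [0.001, 0, 0], [0.001, 0, 0], [0, 0, 0]]' --delta_rot '[[0, 0, 0], [0, 0, 0], [0, 0, 0], [0, 0, 0]]' --hand '[1, 1, 1, 1]'

```text
time_s: 18.65
ee_pos: [0.5193, -0.0472, 0.0218]
tcp_rot: [3.141, -0.012, 3.112]
force: [-13.5, 0.9, 1.5]
grip_width: 0.081
gripper_force: 59.4
```

drive_tool --linear '[[-0.015, 0, 0], [-0.02, 0, 0], [-0.02, 0, 0.01], [0, 0, 0], [0, 0, 0]]' --delta_rot '[[0, 0, 0], [0, 0, 0], [0, 0, 0], [0, 0, 0], [0, 0, 0]]' --hand '[1, 1, 1, 1, 1]'

```text
time_s: 19.15
ee_pos: [0.4724, -0.0474, 0.0341]
tcp_rot: [-3.142, 0.004, 3.112]
force: [0.5, -0.2, 0.6]
grip_width: 0.083
gripper_force: 59.3
```

```bash
python3 - <<'E'
from h import *
o=cv2.imread("pics/scene0.png")[:,:,::-1]; d=snap("scene"); n=d["img"]
x0,y0,x1,y1=300,208,330,244
A=[cv2.resize(np.ascontiguousarray(i[y0:y1,x0:x1,::-1]),None,fx=13,fy=13,interpolation=cv2.INTER_CUBIC) for i in (o,n)]
cv2.imwrite("pics/rock.png",np.clip(np.hstack(A).astype(int)*2,0,255).astype(np.uint8))
for i in (o,n):
    print(); [print(k,i[k,309:320,0].tolist()) for k in range(224,240)]
E
```

```text
224 [59, 58, 46, 28, 18, 15, 20, 18, 30, 42, 53]
225 [63, 60, 48, 30, 15, 12, 20, 34, 40, 47, 52]
226 [60, 59, 50, 39, 31, 25, 43, 48, 52, 54, 54]
227 [61, 60, 61, 52, 44, 44, 47, 51, 59, 55, 56]
228 [58, 60, 65, 63, 62, 55, 50, 47, 54, 58, 57]
229 [59, 56, 59, 67, 70, 67, 66, 53, 49, 54, 58]
230 [52, 60, 61, 67, 69, 70, 72, 59, 51, 48, 58]
231 [47, 53, 59, 61, 66, 72, 71, 64, 56, 49, 59]
232 [41, 41, 53, 56, 60, 67, 66, 60, 61, 58, 58]
233 [26, 34, 40, 48, 55, 61, 62, 55, 55, 56, 63]
234 [25, 19, 31, 38, 48, 49, 57, 56, 57, 55, 60]
235 [46, 21, 18, 26, 40, 48, 46, 47, 48, 55, 59]
236 [66, 49, 29, 26, 30, 29, 35, 39, 43, 52, 57]
237 [83, 71, 52, 36, 27, 22, 27, 33, 35, 52, 59]
238 [108, 90, 77, 60, 38, 19, 25, 24, 34, 47, 52]
239 [122, 101, 88, 82, 65, 45, 24, 21, 30, 38, 47]

224 [71, 68, 54, 29, 23, 22, 25, 23, 34, 54, 65]
225 [75, 68, 57, 35, 26, 23, 31, 42, 49, 57, 66]
226 [72, 68, 62, 46, 38, 40, 51, 56, 64, 68, 69]
227 [72, 71, 72, 63, 54, 48, 52, 66, 71, 70, 70]
228 [73, 76, 80, 78, 75, 66, 61, 60, 69, 68, 68]
229 [69, 70, 82, 86, 88, 82, 72, 63, 62, 63, 70]
230 [66, 76, 82, 87, 90, 88, 83, 74, 62, 62, 72]
231 [63, 70, 80, 88, 87, 87, 88, 79, 63, 64, 73]
232 [46, 56, 72, 82, 87, 90, 85, 80, 73, 72, 73]
233 [38, 48, 63, 76, 80, 85, 84, 76, 74, 73, 76]
234 [31, 32, 44, 63, 74, 81, 78, 75, 72, 73, 71]
235 [52, 38, 35, 45, 60, 67, 70, 63, 63, 64, 71]
236 [79, 59, 43, 35, 42, 51, 49, 51, 56, 64, 71]
237 [105, 84, 64, 45, 37, 30, 35, 42, 56, 65, 72]
238 [128, 108, 89, 72, 55, 33, 27, 34, 49, 57, 61]
239 [147, 122, 109, 94, 75, 55, 35, 27, 35, 45, 57]
```

View pics/rock.png

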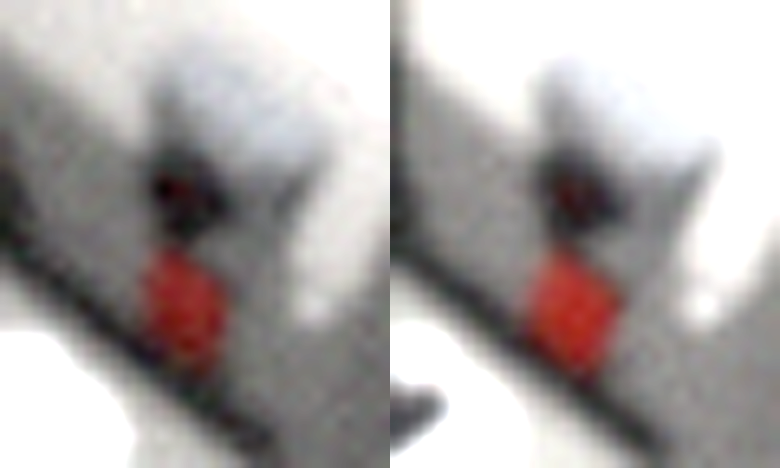

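The rocker's lower half now stands out and looks brighter (right panel, about (575,310)), so it is on. Now I carry the pen to the tray.

drive_tool --linear '[[-0.005, 0.01, 0.03], [0, 0.03, 0.03], [0, 0.035, 0.02], [0, 0.035, 0], [0, 0.035, 0]]' --delta_rot '[[0, 0, -7], [0, 0, -7], [0, 0, -7], [0, 0, -7], [0, 0, -7]]' --hand '[1, 1, 1, 1, 1]'

```text
time_s: 19.7
ee_pos: [0.4674, 0.0998, 0.1145]
tcp_rot: [3.138, 0.003, 2.497]
force: [1.1, -0.6, 0.3]
grip_width: 0.082
gripper_force: 59.4
```

drive_tool --linear '[[0.003, 0.035, 0], [0.003, 0.035, 0], [0.003, 0.035, 0], [0.003, 0.035, 0], [0.003, 0.035, 0]]' --delta_rot '[[0, 0, -7], [0, 0, -7], [0, 0, -7], [0, 0, -7], [0, 0, -7]]' --hand '[1, 1, 1, 1, 1]'

```text
time_s: 20.2
ee_pos: [0.4815, 0.2751, 0.1134]
tcp_rot: [3.14, 0.0, 1.886]
force: [0.3, 0.2, -0.4]
grip_width: 0.078
gripper_force: 59.4
```

drive_tool --linear '[[0, 0.035, 0], [0, 0.035, 0], [0, 0.01, 0], [0, 0, 0], [0, 0, 0]]' --delta_rot '[[0, 0, -7], [0, 0, -7.6], [0, 0, 0], [0, 0, 0], [0, 0, 0]]' --hand '[1, 1, 1, 1, 1]'

```text
time_s: 20.7
ee_pos: [0.4808, 0.3516, 0.1131]
tcp_rot: [3.141, 0.001, 1.636]
force: [0.5, -0.9, -0.1]
grip_width: 0.08
gripper_force: 59.3
```

drive_tool --linear '[[0, 0, -0.035], [0, 0, -0.035], [0, 0, -0.03], [0, 0, -0.015], [0, 0, 0]]' --delta_rot '[[0, 0, 0], [0, 0, 0], [0, 0, 0], [0, 0, 0], [0, 0, 0]]' --hand '[1, 1, 1, 1, 1]'

```text
time_s: 21.2
ee_pos: [0.4798, 0.3502, -0.0032]
tcp_rot: [-3.139, 0.003, 1.634]
force: [0.5, -0.3, -0.6]
grip_width: 0.083
gripper_force: 59.4
```

```bash
python3 - <<'E'
from h import *
for c,roi,z in (("scene",(150,150,260,240),0.03),("top",(120,195,230,275),0.03)):
    d=snap(c)
    try: print(c,*penends(d,roi,z))
    except Exception as e: print(c,e)
E
```

```text
scene [0.48283825 0.28380321] [0.4812603  0.34312397] [0.48204927 0.31346359] -88.47628078863285 28
top [0.484887   0.28212995] [0.48346891 0.34184578] [0.48417796 0.31198787] -88.63963382217896 55
```

drive_tool --linear '[[0, 0, -0.006], [0, 0, -0.005], [0, 0, -0.004], [0, 0, 0]]' --delta_rot '[[0, 0, 0], [0, 0, 0], [0, 0, 0], [0, 0, 0]]' --hand '[1, 1, 1, 1]'

```text
time_s: 21.7
ee_pos: [0.4799, 0.3526, -0.0169]
tcp_rot: [-3.141, 0.0, 1.636]
force: [-0.2, 0.6, 0.0]
grip_width: 0.084
gripper_force: 59.3
```

drive_tool --linear '[[0, 0, -0.004], [0, 0, 0], [0, 0, 0], [0, 0, 0], [0, 0, 0]]' --delta_rot '[[0, 0, 0], [0, 0, 0], [0, 0, 0], [0, 0, 0], [0, 0, 0]]' --hand '[1, 0.85, 0.7, 0.6, 0.55]' --force 20

```text
time_s: 22.2
ee_pos: [0.4803, 0.3528, -0.0205]
tcp_rot: [3.141, -0.0, 1.636]
force: [-0.6, 0.0, 0.3]
grip_width: 0.448
gripper_force: 0.0
```

drive_tool --linear '[[0, 0, 0.02], [0, 0, 0.04], [0, 0, 0.04], [0, 0, 0.04], [0, 0, 0.04]]' --delta_rot '[[0, 0, 0], [0, 0, 0], [0, 0, 0], [0, 0, 0], [0, 0, 0]]' --hand '[0.55, 0.55, 0.55, 0.55, 0.55]'

```text
time_s: 22.7
ee_pos: [0.4801, 0.3524, 0.1611]
tcp_rot: [3.142, -0.0, 1.636]
force: [-0.5, 0.5, -0.2]
grip_width: 0.45
gripper_force: 0.0
```

drive_tool --linear '[[-0.02, -0.04, 0.02], [-0.02, -0.04, 0], [-0.02, -0.04, 0], [0, 0, 0], [0, 0, 0]]' --delta_rot '[[0, 0, 0], [0, 0, 0], [0, 0, 0], [0, 0, 0], [0, 0, 0]]' --hand '[0.55, 0.55, 0.55, 0.55, 0.55]'

```text
time_s: 23.2
ee_pos: [0.4203, 0.2325, 0.18]
tcp_rot: [3.141, -0.002, 1.635]
force: [-0.1, 0.3, 1.1]
grip_width: 0.456
gripper_force: 0.0
```

```bash
python3 - <<'E'
from h import *
from rig import telemetry,nets
for c,roi,z in (("scene",(150,150,270,240),0.008),("top",(120,195,230,275),0.008)):
    d=snap(c)
    try: print(c,*penends(d,roi,z))
    except Exception as e: print(c,e)
    for t in ("tray","ramekin","tape_roll","jar","pen"): print(t,[(r["box"],r["score"]) for r in nets.look_for(c,t)[:1]])
s=telemetry.state(); print(s["time_s"],s["ee_pos"],s["force"])
E
```

```text
scene [0.48284249 0.28684926] [0.47727991 0.40948579] [0.4800612  0.34816753] -87.40294273639894 53
tray [([204.2, 190.7, 86.6, 61.8], 0.94)]
ramekin [([374.0, 288.2, 25.2, 29.8], 0.76)]
tape_roll [([281.0, 173.8, 22.8, 21.3], 0.97)]
jar [([227.4, 145.4, 16.8, 27.1], 0.68)]
pen [([280.4, 172.6, 24.2, 23.8], 0.56)]
top [0.48501149 0.30016512] [0.47820174 0.418914  ] [0.48160662 0.35953956] -86.71792129934082 106
tray [([174.3, 232.4, 97.0, 65.5], 0.89)]
ramekin [([414.5, 197.7, 25.0, 26.3], 0.56)]
tape_roll []
jar [([147.3, 168.3, 24.4, 19.6], 0.97)]
pen [([179.4, 235.1, 34.1, 3.3], 0.56)]
23.8 [0.42029417 0.23271756 0.17927188] [-0.47488847 -0.31947592  0.53034926]
```

```bash
python3 -c "
from rig import workorder
print(workorder.job_done())"
```

```text
the job is handed in; nothing more can be done
None
```

I pushed the reset button fully in with the pen until it hit its stop, switched the rocker on and laid the pen in the tray. The bystanders stayed in place, and I handed the job in at about 24 s; no verdict came back. I saw the rocker switched in the camera image, but only inferred the button's press and spring-back from force readings.

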